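# Clamp a block in the sprung side clamp

## Task

Clamp the small pine block in the sprung side clamp. First swing the clamp's red handle back against its spring until the jaw latches and stays back by itself, without forcing it hard against the end stop; then take the block from the bench and set it down flat in front of the metal fence, long side along the fence and centred on the scribed line; finally push down the yellow button so that the jaw springs over and clamps the block tight against the fence. Leave the mug, the tin and the tape roll where they are.

Things in the scene. Friction and masses are not known exactly. Their poses are not given: they have to be found in the camera images.
- jig: The clamp's plywood base, 155 x 285 mm, top 18 mm above the bench, fixed. Origin on the bench below the jaw's pivot axis; z up, x toward the fence, y along the closed jaw toward the handle. The aluminium fence is a bar along y from y = 50 to 150 mm, its clamping face at x = 44 mm, its top 40 mm above the bench. A line scribed across the base at y = 100 mm marks its middle.
- jaw_angle (a joint): Jaw angle (rad) about the upright pivot: 0 closed (arm along jig +y), growing anticlockwise from above, handle toward jig -x. A damped spring shuts it, pulling the handle with 4 N closed, 7 N open. It latches at 0.68 to 1.12, differing from start to start and only to be felt: 0.04 rad (6 mm at the handle) further on it runs onto its end stop. Let go unlatched it swings shut. Block clamped: 0.12.
- handle_grip (a point): Middle of the red upright round handle on the jaw arm, 18 mm diameter, 46 mm long (from 66 to 112 mm above the bench), 140 mm from the pivot axis, 92 mm above the bench. The steel arm below it is 18 mm wide, its top 62 mm above the bench.
- end_stop: Black rubber post beside the pivot that ends the jaw's swing (origin on the pivot axis, bench height). It must not take more than 35 N: the jaw meets it 42 mm from the pivot, so that is about 10 N at the handle on top of the spring's 7 N. Stop pulling as soon as the handle is felt to go solid, then ease it back onto the latch and let go.
- trigger_top (a point): Centre of the top of the round yellow push button, 28 mm diameter. It stands about 48 mm above the bench while the jaw is not latched, and pops up by 10 mm to 58 mm when the jaw latches. Pushed straight down 6 to 12 mm from there, with about 4 to 10 N, it lets the jaw go; it ends solid 15 mm down.
- pocket (a point): Point on the base's top where the middle of the clamped block's underside belongs: 17.5 mm in front of the fence face, on the scribed line. Axes as the jig. The jaw pushes a block that stands up to 40 mm off the fence home by itself; a latched jaw leaves at least 85 mm between pad and fence.
- block_center (a point): Centre of the loose pine block, 35 x 91 x 36 mm, 60 g; its y axis is its long axis, z up.
- mug: White mug, 83 mm across, 93 mm high, a bystander; origin at its underside.
- wax_tin: Round tin, 75 mm diameter, 58 mm high, a bystander; origin at its underside.
- tape_roll: Roll of masking tape lying flat, 104 mm diameter, 25 mm high, a bystander; origin at its underside.
- swing_jaw: The steel jaw arm with its handle and pad, swinging about the jig's pivot axis; origin on that axis at bench height, y along the arm. Its black round rubber pad (18 mm diameter, 27 to 53 mm above the bench, centre 100 mm along the arm and 12 mm in front of it) presses on the block with about 6 N.
Things that resemble listed ones, but are neither listed nor needed, are in the scene too. Of the things that look like the part that bears block_center, the middle-sized one is meant.

How it is judged:
By the outcome, as a careful person would: the job done as asked, in the order asked, and still so for the second after the job is handed in, with the robot touching nothing.
It also fails if it takes over 72 s, if anything falls off the work surface, if the arm or the gripper's body presses on something with over 40 N, if the wrist force passes 120 N, or if a joint passes its speed limit or range.

## Robot

A 6-joint arm with a two-finger parallel gripper is mounted at the origin on the work surface; the furniture and walls round the work are solid. World frame = base frame: x ahead of the robot, y to its left, z up, the work surface at z = 0. Lengths are in m, angles in rad, forces in N, time in s.
With the tool pointing down it reaches from about 0.35 to 0.775 m from the base axis. Payload 7.3 kg.
Tool frame: the origin (TCP) lies midway between the tips of the shut fingers; the grasp point (between the pads) lies 19 mm behind it; z points along the fingers, y is the line along which they close (so a half turn about z gives the same grasp; the last joint's range is limited). The gripper opens to 92 mm and grips with 3 to 60 N. Pads are 19 mm wide; open, the fingers measure 130 mm over their backs; the gripper's body (75 mm by 190 mm) begins 47 mm behind the grasp point.
Start: joints at [1.15, 0.342, 1.524, -0, 1.275, -0.146], TCP at [0.142, 0.505, 0.227] pointing down, gripper open.
Joint ranges: [-2.53, 2.53], [-0.77, 2.02], [0.04, 2.7], [-1, 4.14], [0.28, 2.66], [-3.11, 3.11]. Speed limits (rad/s): [2.57, 2.57, 3.14, 3.14, 3.14, 3.14].

## Interface

Orientations are given as [roll, pitch, yaw] about the fixed x, y, z axes, in that order (R = Rz(yaw) Ry(pitch) Rx(roll)).
In Python, from cell import monitor, vision, workorder gives the robot as it stands.
- The arm moves only by the tool move_arm, never from a script. Its argument "rows" is a list of rows, each a list of 5 numbers: the shift along the world's x, y, z in mm, then the turn about the world's z in rad, then the closure, from -1 (fully open) to 1 (shut). A call has 1 to 12 rows; each row shifts and turns the commanded pose from where the row before left it; what a row does not reach is not made up. A row lasts 1/10 s, in which the tool goes at most 50 mm and 8.59 degrees, less where a joint would pass 70% of its speed; a pose out of reach is approached as far as the arm can. A call is refused whole if a number of a shift passes 50 or a number of a turn 0.15, either way. A call with a gripper value outside its range is refused whole. The fingers move at their own pace and stop on an object; "newtons" is the grip in N (left out, the last holds). Time passes only in rows, so rows that do not move let the fingers close. It gives the time, the measured TCP pose, the force, the opening and the grip force at its end, in the units of the state.
- monitor.observe(): the state, without advancing time (a new reading comes with each control period).
- vision.read_camera(name): name is "side" or "top"; returns the picture (480x640x3 uint8, red, green, blue); there is no depth.
- vision.get_calibration(name): a dict with "K" (3x3 intrinsics, pixels), "T" (4x4, takes a point from camera to world coordinates). Camera axes: x right, y up, looking along -z (the intrinsics and any distortion apply to the point x, -y, -z); pixel columns grow to the right and rows downward; lengths in m; the calibration is good to about 2 mm. A picture is of the moment at which its call begins. get_calibration takes no time and is no camera call.
- workorder.hand_in(): hands the job in; it is judged then, once.
The state is a dict: "time": time; "qpos": joint angles; "qvel": joint speeds; "joint_efforts": joint torques, N m; "tool_pos": TCP position; "tool_rot": TCP orientation; "contact_force": force on the tool from outside, world axes, zero at the start; "torque": the same for the moment, N m; "opening": finger opening in m; "grip_force": force on a finger pad.
Only numpy, scipy, OpenCV 4.12 (cv2) and the standard library are available. Lean on these libraries where they do the work, as an engineer would, in place of code of your own. Each camera call takes 0.05 s, during which the arm holds its last target. There are 200 camera calls.

## Working session

There is one attempt and no reset: what is moved stays moved. The work goes in short steps, Python scripts to look and compute and a tool call to move; the robot and the scene stay as the last step left them, time stands still between calls to the robot, and variables do not carry over. Pictures are saved under pics/ and viewed, at most 11 in all, crops included, and the job is handed in when it is done.

Besides the shell and the picture viewer there is one more tool, called after "Request:" as name(argument=value, ...) on one line, values as JSON. move_arm: Moves the arm, as the interface text tells. Its arguments: {"type":"object","properties":{"rows":{"type":"array","items":{"type":"array","items":{"type":"number"}}},"newtons":{"type":"number"}},"required":["rows"]}

```bash
mkdir -p pics; ls
python3 - <<'E'
from cell import monitor, vision
import cv2
for n in("top","side"):
    cv2.imwrite(f"pics/{n}0.png",vision.read_camera(n)[:,:,::-1]); c=vision.get_calibration(n); print(n,c["K"],c["T"],[k for k in c])
print(monitor.observe())
E
```

```text
pics
top [[572.49462211   0.         321.6922596 ]
 [  0.         572.49462211 239.65401133]
 [  0.           0.           1.        ]] [[ 0.01880418  0.98182697 -0.1888444   0.24912602]
 [-0.99979183  0.01996099  0.00422559  0.06016293]
 [ 0.00791832  0.18872563  0.98199793  1.30127831]
 [ 0.          0.          0.          1.        ]] ['K', 'T']
side [[515.75501017   0.         316.80194699]
 [  0.         515.75501017 235.73817241]
 [  0.           0.           1.        ]] [[ 0.94553524  0.27527207 -0.17374808  0.27560611]
 [-0.32546862  0.78999542 -0.51959352 -0.48378936]
 [-0.0057694   0.54784353  0.83656093  0.99390724]
 [ 0.          0.          0.          1.        ]] ['K', 'T']
{'time': 0.1, 'qpos': array([ 1.14998388e+00,  3.42688800e-01,  1.52489214e+00,  1.81151101e-05,
        1.27535962e+00, -1.45996394e-01]), 'qvel': array([-0.00188232, -0.003008  , -0.0004524 , -0.00147903,  0.00093071,
       -0.00119915]), 'joint_efforts': array([ 2.58954053e-03, -4.31999767e+01, -2.44692332e+01,  7.20801903e-02,
        5.26435976e-02, -6.77356411e-05]), 'tool_pos': array([0.14230183, 0.50499745, 0.22610613]), 'tool_rot': array([-3.14026161e+00, -2.13230203e-04,  2.86677117e+00]), 'contact_force': array([ 0.31513046,  0.68953828, -0.16264449]), 'torque': array([-0.00309032, -0.03896173,  0.07220559]), 'grip_force': 0.0, 'opening': 0.09211509177990809}
```

View pics/top0.png

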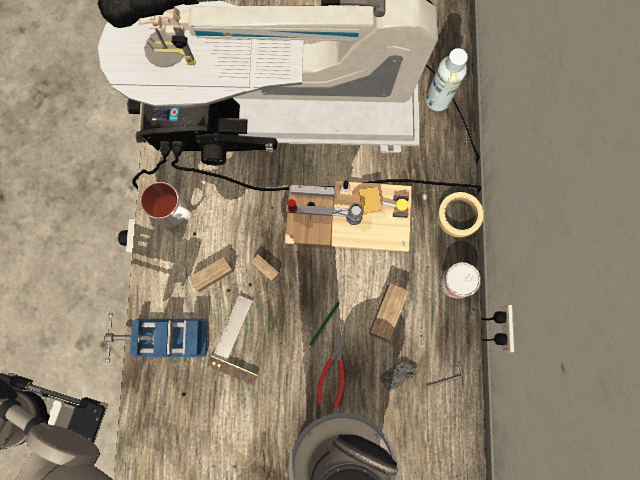

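View pics/side0.png

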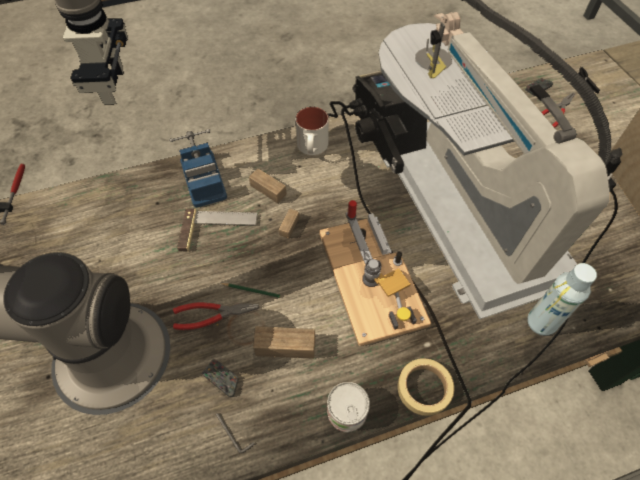

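```bash
python3 - <<'E'
import cv2,numpy as np
t=cv2.imread("pics/top0.png")
a=cv2.resize(t[230:350,180:420],None,fx=3.3,fy=3.3,interpolation=cv2.INTER_CUBIC)
b=cv2.resize(t[170:260,270:420],None,fx=5,fy=5,interpolation=cv2.INTER_CUBIC)
cv2.imwrite("pics/blocks.png",a);cv2.imwrite("pics/jig.png",b)
E
cat > h.py <<'E'
import numpy as np,cv2
from cell import monitor,vision
def ray(n,p):
    c=vision.get_calibration(n);K,T=c["K"],c["T"]
    d=np.linalg.inv(K)@[p[0],p[1],1.];return T[:3,3],T[:3,:3]@(d*[1,-1,-1])
def plane(n,p,z):
    o,d=ray(n,p);return o+d*(z-o[2])/d[2]
def tri(pt,ps):
    o,d=ray("top",pt);q,e=ray("side",ps)
    s=np.linalg.lstsq(np.c_[d,-e],q-o,rcond=None)[0];a,b=o+d*s[0],q+e*s[1]
    return (a+b)/2,np.linalg.norm(a-b)
def blob(img,lo,hi,roi):  # HSV mask, largest contour in roi x0,y0,x1,y1
    h=cv2.cvtColor(img,cv2.COLOR_BGR2HSV);m=cv2.inRange(h,lo,hi)
    k=np.zeros_like(m);x0,y0,x1,y1=roi;k[y0:y1,x0:x1]=m[y0:y1,x0:x1]
    c=max(cv2.findContours(k,0,2)[0],key=cv2.contourArea);M=cv2.moments(c)
    return np.array([M["m10"],M["m01"]])/M["m00"],c
E
```

```text
(no output)
```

View pics/blocks.png

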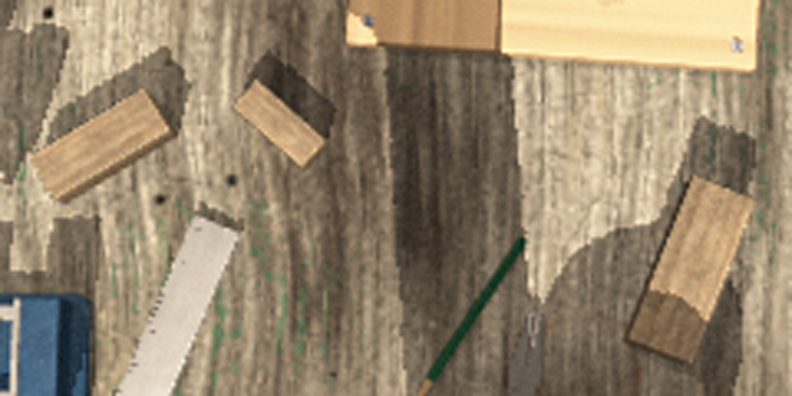

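View pics/jig.png

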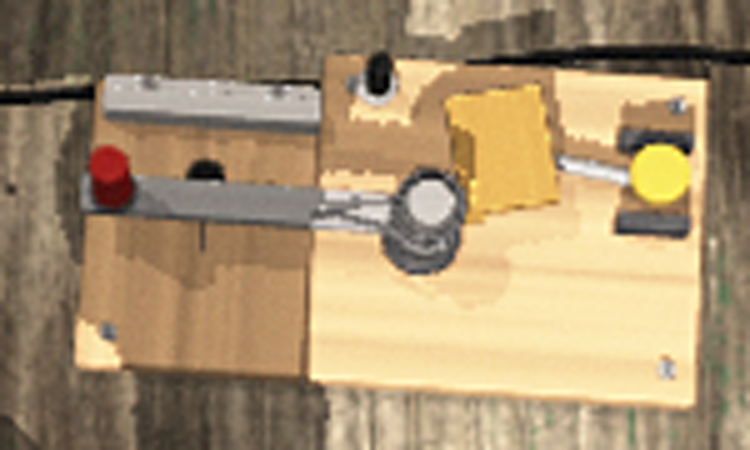

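Run:
```python
from h import *
np.set_printoptions(precision=4,suppress=True)
t=cv2.imread("pics/top0.png");s=cv2.imread("pics/side0.png")
P=[np.array(p)/3.3+[180-.35,230-.35] for p in [(31,157),(144,89),(174,130),(61,199)]]
w=np.array([plane("top",p,.036) for p in P]);print("block",w.mean(0),[np.linalg.norm(w[i]-w[i-1]) for i in range(4)],np.arctan2(*(w[1]-w[0])[[1,0]]))
f=lambda L,z:np.array([plane("top",np.array(p)/5+[269.6,169.6],z) for p in L])
b=f([(75,368),(694,405),(708,80)],.018);print("base",b,np.linalg.norm(b[0]-b[1]),np.linalg.norm(b[2]-b[1]),np.arctan2(*(b[0]-b[1])[[1,0]])-np.pi/2)
q=f([(105,108),(320,122),(320,87),(108,75)],.04);print("fence",q,np.arctan2(*(q[0]-q[1])[[1,0]])-np.pi/2)
print("scribe",f([(203,248)],.018))
yt,_=blob(t,(22,170,150),(32,255,255),(385,190,415,220));ys,_=blob(s,(22,170,150),(32,255,255),(390,300,420,330));print("yellow",yt,ys,tri(yt,ys),plane("top",yt,.048))
rt,c1=blob(t,(0,170,50),(6,255,255),(280,190,305,220));rs,c2=blob(s,(0,170,50),(6,255,255),(340,190,365,230));print("red",rt,rs,tri(rt,rs),plane("top",rt,.095),cv2.boundingRect(c1),cv2.boundingRect(c2))
```

```text
block [0.4116 0.2997 0.036 ] [np.float64(0.03537656814670905), np.float64(0.08764438593328958), np.float64(0.035048697961449105), np.float64(0.08765144227330851)] -0.9943149141307246
base [[ 0.486   0.139   0.018 ]
 [ 0.4745 -0.1432  0.018 ]
 [ 0.6283 -0.1513  0.018 ]] 0.2824669560755057 0.15391609107581236 -0.0404337038711311
fence [[0.6027 0.1277 0.04  ]
 [0.5982 0.0296 0.04  ]
 [0.6147 0.0298 0.04  ]
 [0.6183 0.1268 0.04  ]] -0.04625958710633449
scribe [[0.5432 0.0819 0.018 ]]
 ** On entry to DLASCL parameter number  4 had an illegal value
 ** On entry to DLASCL parameter number  4 had an illegal value
 ** On entry to DLASCL parameter number  4 had an illegal value
 ** On entry to DLASCL parameter number  4 had an illegal value
 ** On entry to DLASCL parameter number  5 had an illegal value
 ** On entry to DLASCL parameter number  4 had an illegal valueh.py:16: RuntimeWarning: invalid value encountered in divide
  return np.array([M["m10"],M["m01"]])/M["m00"],c
Traceback (most recent call last):
  File "h.py", line 10, in tri
    s=np.linalg.lstsq(np.c_[d,-e],q-o,rcond=None)[0];a,b=o+d*s[0],q+e*s[1]
      ~~~~~~~~~~~~~~~^^^^^^^^^^^^^^^^^^^^^^^^^^^^
numpy.linalg.LinAlgError: SVD did not converge in Linear Least Squares
```

Run:
```python
from h import *
np.set_printoptions(precision=4,suppress=True)
t=cv2.imread("pics/top0.png");s=cv2.imread("pics/side0.png")
print(cv2.cvtColor(s,cv2.COLOR_BGR2HSV)[314,404],cv2.cvtColor(t,cv2.COLOR_BGR2HSV)[204,402])
lo,hi=(24,200,120),(34,255,255)
yt,c=blob(t,lo,hi,(390,190,415,220));ys,d=blob(s,lo,hi,(390,300,420,330));print("yellow",yt,ys,tri(yt,ys),plane("top",yt,.046),plane("side",ys,.046),cv2.boundingRect(c),cv2.boundingRect(d))
lo,hi=(0,150,50),(8,255,255)
rt,c1=blob(t,lo,hi,(280,190,305,220));rs,c2=blob(s,lo,hi,(340,190,365,230));print("red",rt,rs,tri(rt,rs),plane("top",rt,.095),plane("side",rs,.09),cv2.boundingRect(c1),cv2.boundingRect(c2))
P=np.array([.5522,-.0193]);a=-.043;R=np.array([[np.cos(a),-np.sin(a)],[np.sin(a),np.cos(a)]])
print("handle pred",P+R@[0,.14],"pocket",P+R@[.0265,.1])
```

```text
[ 24 168 235] [ 27 156 250]Traceback (most recent call last):
  File "<stdin>", line 6, in <module>
  File "h.py", line 15, in blob
    c=max(cv2.findContours(k,0,2)[0],key=cv2.contourArea);M=cv2.moments(c)
ValueError: max() iterable argument is empty
```

Run:
```python
from h import *
np.set_printoptions(precision=4,suppress=True)
t=cv2.imread("pics/top0.png");s=cv2.imread("pics/side0.png")
H=cv2.cvtColor(s,cv2.COLOR_BGR2HSV);print(H[304:326:3,404].tolist(),H[314,390:420:3].tolist(),H[202:218:3,352].tolist(),cv2.cvtColor(t,cv2.COLOR_BGR2HSV)[200:214:3,292].tolist())
lo,hi=(22,140,100),(34,255,255)
yt,c=blob(t,lo,hi,(390,190,415,220));lo,hi=(22,175,100),(34,255,255);lo=(22,145,100)
ys,d=blob(s,lo,hi,(390,300,420,330));print("yellow",yt,ys,tri(yt,ys),plane("top",yt,.046),plane("side",ys,.046),cv2.boundingRect(c),cv2.boundingRect(d))
lo,hi=(0,130,40),(8,255,255);lo2=(165,130,40)
for l,h in((lo,hi),(lo2,(180,255,255))):
  try:
    rt,c1=blob(t,l,h,(280,190,305,220));rs,c2=blob(s,l,h,(340,190,365,230));print("red",rt,rs,tri(rt,rs),plane("top",rt,.095),plane("side",rs,.09),cv2.boundingRect(c1),cv2.boundingRect(c2))
  except Exception as e: print(e)
P=np.array([.5522,-.0193]);a=-.043;R=np.array([[np.cos(a),-np.sin(a)],[np.sin(a),np.cos(a)]])
print("handle pred",P+R@[0,.14],"pocket",P+R@[.0265,.1])
```

```text
[[16, 118, 166], [22, 156, 206], [25, 167, 234], [25, 168, 234], [25, 168, 235], [23, 173, 197], [16, 115, 199], [15, 119, 158]] [[16, 45, 97], [14, 70, 117], [19, 142, 182], [25, 166, 236], [25, 167, 235], [24, 168, 235], [25, 169, 233], [21, 115, 93], [15, 111, 126], [15, 119, 144]] [[2, 196, 130], [2, 195, 127], [2, 187, 86], [3, 188, 88], [2, 186, 89], [2, 180, 88]] [[0, 210, 157], [1, 208, 159], [1, 217, 115], [3, 214, 80], [0, 0, 39]]
yellow [401.5719 204.3519] [403.4677 313.3426] (array([ 0.5771, -0.1252,  0.0406]), np.float64(0.0004506805559126471)) [ 0.5755 -0.1244  0.046 ] [ 0.5757 -0.1272  0.046 ] (396, 199, 12, 12) (397, 307, 14, 13)
red [291.8237 204.7005] [351.8627 208.5   ] (array([0.5592, 0.1217, 0.0866]), np.float64(4.2763323099732384e-05)) [0.557  0.1212 0.095 ] [0.5581 0.1194 0.09  ] (288, 199, 9, 13) (348, 200, 9, 18)
max() iterable argument is empty
handle pred [0.5582 0.1206] pocket [0.583  0.0795]h.py:16: RuntimeWarning: invalid value encountered in divide
  return np.array([M["m10"],M["m01"]])/M["m00"],c
```

Run:
```python
from h import *
np.set_printoptions(precision=4,suppress=True)
print("lever end",tri((276,146),(399,167)),"pivot knob",tri((355.8,209.3),(373,264)),"black post",tri((345.5,184),(398,254)))
for z in(.05,.1,.15):print(plane("top",(276,150),z))
```

```text
lever end (array([0.6763, 0.1561, 0.14  ]), np.float64(0.004956816698921622)) pivot knob (array([ 0.5527, -0.0187,  0.079 ]), np.float64(0.0018625400371768634)) black post (array([0.6209, 0.003 , 0.0468]), np.float64(0.0010134201238832855))
[0.697  0.1635 0.05  ]
[0.6791 0.1594 0.1   ]
[0.6612 0.1552 0.15  ]
```

Request:
move_arm(rows=[[0,0,0,-0.14,-0.2],[40,-40,0,-0.14,-0.2],[40,-40,0,-0.14,-0.2],[40,-40,0,-0.14,-0.2],[40,-40,0,-0.14,-0.2],[40,-40,0,-0.14,-0.2],[40,-40,0,-0.14,-0.2],[40,-40,0,-0.14,-0.2],[40,-40,0,-0.14,-0.2],[40,-40,-10,-0.08,-0.2],[40,-24,-10,0,-0.2],[16,0,-10,0,-0.2]])

```text
time: 1.3
tool_pos: [0.5191, 0.1601, 0.1972]
tool_rot: [3.141, 0.001, 1.522]
contact_force: [0.2, -0.3, 0.6]
opening: 0.0548
grip_force: 0.0
```

Request:
move_arm(rows=[[0,0,-10,0,-0.3],[0,0,0,0,-0.3],[0,0,0,0,-0.3]])

```text
time: 1.6
tool_pos: [0.5149, 0.1643, 0.1879]
tool_rot: [-3.14, 0.0, 1.528]
contact_force: [0.2, -1.2, -0.8]
opening: 0.0598
grip_force: 0.0
```

Request:
move_arm(rows=[[22,-22,-25,0,-0.3],[21,-21,-25,0,-0.3],[0,0,-20,0,-0.3],[0,0,-20,0,-0.3],[0,0,-10,0,-0.3],[0,0,-10,0,-0.3],[0,0,0,0,-0.3],[0,0,0,0,-0.3]])

```text
time: 2.4
tool_pos: [0.5594, 0.1211, 0.0789]
tool_rot: [3.14, -0.0, 1.527]
contact_force: [0.6, 1.2, -0.1]
opening: 0.0595
grip_force: 0.0
```

Run:
```python
from h import *
t=vision.read_camera("top")[:,:,::-1];s=vision.read_camera("side")[:,:,::-1]
a=cv2.resize(t[120:260,230:420],None,fx=2.1,fy=2.1);b=cv2.resize(s[140:340,290:440],None,fx=2,fy=2)
o=np.zeros((400,720,3),np.uint8);o[:a.shape[0],:a.shape[1]]=a;o[:400,410:710]=b;cv2.imwrite("pics/grip.png",o)
```

```text
(no output)
```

View pics/grip.png

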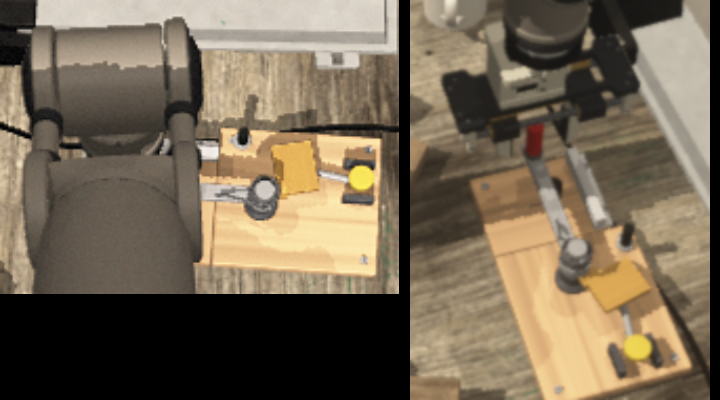

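The side view shows the fingers straddling the red handle (red at ~(535,138) in the crop). The yellow button is visible at ~(637,347). I'll go slightly lower and grip.

Request:
move_arm(rows=[[0,0,-5,0,-0.3],[0,0,0,0,0.3],[0,0,0,0,1],[0,0,0,0,1],[0,0,0,0,1],[0,0,0,0,1],[0,0,0,0,1]], newtons=15)

```text
time: 3.2
tool_pos: [0.558, 0.1207, 0.0729]
tool_rot: [-3.139, 0.0, 1.527]
contact_force: [-3.3, 0.6, 7.1]
opening: 0.0177
grip_force: 15.0
```

```bash
cat > but.py <<'E'
from h import *
np.set_printoptions(precision=4,suppress=True)
s=vision.read_camera("side")[:,:,::-1].copy();t=vision.read_camera("top")[:,:,::-1].copy()
ys,d=blob(s,(22,145,100),(34,255,255),(390,295,420,330))
yt,c=blob(t,(22,140,100),(34,255,255),(390,190,418,220))
st=monitor.observe();f=st["contact_force"]
p=st["tool_pos"][:2]-[.5522,-.0193];print("btn",yt,ys,tri(yt,ys)[0],"F",f,"r",np.linalg.norm(p),"ang",np.arctan2(p[1],p[0])-np.pi/2+.043,"tcp",st["tool_pos"],st["tool_rot"][2])
E
python3 but.py
python3 - <<'E'
import numpy as np
# waypoints: handle in jig arc, mm, world
for a in np.arange(0,1.2,.1):
    w=a-.043; print(round(a,2), np.round([552.2-140*np.sin(w), -19.3+140*np.cos(w)],1))
E
```

```text
btn [401.585  204.2833] [403.44   313.3373] [ 0.5772 -0.1252  0.0407] F [-4.8035  0.7471  3.2973] r 0.1401295052181919 ang 0.001184410869821198 tcp [0.5581 0.1207 0.073 ] 1.5269027206310262
0.0 [558.2 120.6]
0.1 [544.2 120.5]
0.2 [530.3 119. ]
0.3 [516.6 116.1]
0.4 [503.3 111.9]
0.5 [490.4 106.3]
0.6 [478.2  99.5]
0.7 [466.7  91.6]
0.8 [456.1  82.5]
0.9 [446.4  72.4]
1.0 [437.8  61.3]
1.1 [430.3  49.5]
```

Request:
move_arm(rows=[[-7,0.2,0,0.05,1],[-7,-0.3,0,0.05,1],[-7,-0.6,0,0.05,1],[-6.9,-0.9,0,0.05,1],[-6.9,-1.3,0,0.05,1],[-6.8,-1.6,0,0.05,1],[-6.7,-1.9,0,0.05,1],[-6.6,-2.3,0,0.05,1],[-6.5,-2.6,0,0.05,1],[-6.4,-3,0,0.05,1],[-6.2,-3.3,0,0.05,1],[-6,-3.5,0,0.05,1]])

```text
time: 4.5
tool_pos: [0.4797, 0.1012, 0.073]
tool_rot: [3.138, -0.001, 2.128]
contact_force: [2.8, 9.1, -2.9]
opening: 0.0178
grip_force: 15.0
```

Request:
move_arm(rows=[[-3,-2,0,0.025,1],[0,0,0,0,1],[0,0,0,0,1]])

```text
time: 4.8
tool_pos: [0.4762, 0.0991, 0.073]
tool_rot: [3.14, -0.002, 2.151]
contact_force: [0.4, 8.8, -1.2]
opening: 0.0173
grip_force: 15.0
```

```bash
python3 but.py
```

```text
btn [401.585  204.2833] [403.4794 313.2935] [ 0.5772 -0.1252  0.0408] F [ 0.2919  8.5362 -1.3152] r 0.14066359420441302 ang 0.6129208318291631 tcp [0.4763 0.0991 0.073 ] 2.151258584158712
```

Add to but.py:
```python
w=np.arctan2(p[1],p[0])-np.pi/2;c,s_=np.cos(w),np.sin(w)
print("tang %.1f radial %.1f step4mm"%(f[0]*c+f[1]*s_,-f[0]*s_+f[1]*c),-4*np.cos(w+.015),-4*np.sin(w+.015))
```

```text
(no output)
```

Request:
move_arm(rows=[[-2,-0.8,0,0.015,1],[-1.6,-1.1,0,0.015,1],[-1.6,-1.1,0,0.015,1],[0,0,0,0,1]], newtons=10)

```text
time: 5.3
tool_pos: [0.4709, 0.0955, 0.073]
tool_rot: [3.14, -0.001, 2.197]
contact_force: [-0.7, 4.3, -0.2]
opening: 0.018
grip_force: 10.0
```

```bash
python3 but.py
```

```text
btn [401.9167 203.445 ] [403.7274 312.3117] [ 0.5775 -0.1252  0.0456] F [-2.0515  3.968   0.7179] r 0.14075087776463446 ang 0.6611665264362901 tcp [0.4706 0.0954 0.0729] 2.1967586267724046
tang 0.6 radial 4.4 step4mm -3.2246316719238743 -2.366801761961791
```

Request:
move_arm(rows=[[0,0,0,0,1],[0,0,0,0,1],[0,0,0,0,1]])

```text
time: 5.7
tool_pos: [0.4704, 0.0952, 0.073]
tool_rot: [-3.142, -0.001, 2.197]
contact_force: [-2.6, 5.0, 0.4]
opening: 0.0178
grip_force: 10.0
```

```bash
python3 but.py
```

```text
btn [402.1518 203.3663] [404.0535 311.7564] [ 0.5773 -0.1254  0.0484] F [-2.6068  4.3493  1.131 ] r 0.14071610286632516 ang 0.6632782228306885 tcp [0.4704 0.0952 0.073 ] 2.1967790649749794
tang 0.4 radial 5.1 step4mm -3.2196265191559004 -2.3736059228835904
```

Button up about 8–10 mm and the spring pull has vanished, so it's latched. I'll ease back and let go.

Request:
move_arm(rows=[[0.5,0.5,0,0,1],[0,0,0,0,0.6],[0,0,0,0,0],[0,0,0,0,-0.2],[0,0,0,0,-0.2],[0,0,25,0,-0.2],[0,0,40,0,-0.2],[0,0,40,0,-0.2],[-15,50,15,0,-0.2],[-15,50,0,0,-0.2]])

```text
time: 6.8
tool_pos: [0.4452, 0.1893, 0.1948]
tool_rot: [3.135, 0.003, 2.193]
contact_force: [-0.0, -1.0, -0.7]
opening: 0.055
grip_force: 0.0
```

```bash
python3 but.py
python3 - <<'E'
from h import *
t=vision.read_camera("top")[:,:,::-1].copy();s=vision.read_camera("side")[:,:,::-1].copy()
for l in [1]:
    rs,c2=blob(s,(0,130,40),(8,255,255),(270,190,365,300));print(rs,plane("side",rs,.09))
cv2.imwrite("pics/latch.png",cv2.resize(s[140:350,220:440],None,fx=2.5,fy=2.5))
E
```

```text
btn [402.2111 203.4288] [403.9612 311.7122] [ 0.577  -0.1254  0.0489] F [-0.7226 -1.1004  0.2298] r 0.2395208487066859 ang 0.5219331919599378 tcp [0.4418 0.1933 0.1927] 2.2019563430843765
tang -1.1 radial -0.6 step4mm -3.521899906351439 -1.8963704937700658
[317.34913793 228.45258621] [0.47042788 0.09466515 0.09      ]
```

View pics/latch.png

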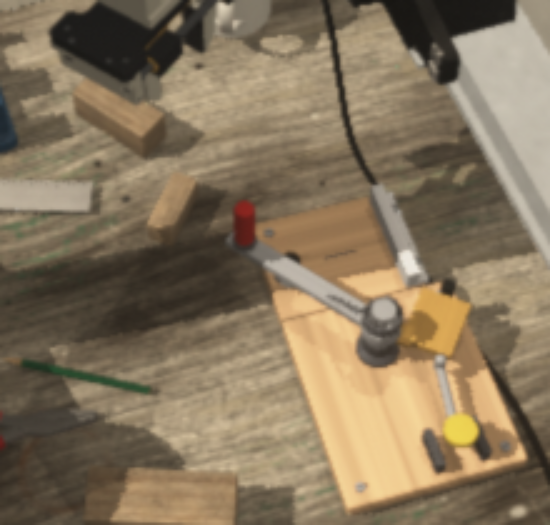

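Handle at crop (244,222) stays back by itself and the button is up at (461,430). Candidates for the block in the first crop: (211,272) at about 88 mm, (265,264) at about 60 mm, and (390,311) at about 130 mm. The middle-sized one at (211,272) is the one meant.

Request:
move_arm(rows=[[-10,35,0,-0.027,-0.6],[-10,35,-20,-0.027,-0.6],[-10,36,-30,0,-0.6],[0,0,-30,0,-0.6],[0,0,0,0,-0.6],[0,0,0,0,-0.6]])

```text
time: 7.6
tool_pos: [0.414, 0.2938, 0.1119]
tool_rot: [-3.14, 0.0, 2.141]
contact_force: [0.2, -0.4, 0.2]
opening: 0.073
grip_force: 0.0
```

Run:
```python
from h import *
s=vision.read_camera("side")[:,:,::-1].copy()
o=monitor.observe();print(o["tool_pos"],o["tool_rot"],o["opening"])
cv2.imwrite("pics/pre.png",cv2.resize(s[100:260,200:360],None,fx=3,fy=3))
```

```text
[0.41460048 0.29406142 0.11281214] [3.14037921e+00 3.99174203e-04 2.14085170e+00] 0.07342065538530201
```

View pics/pre.png

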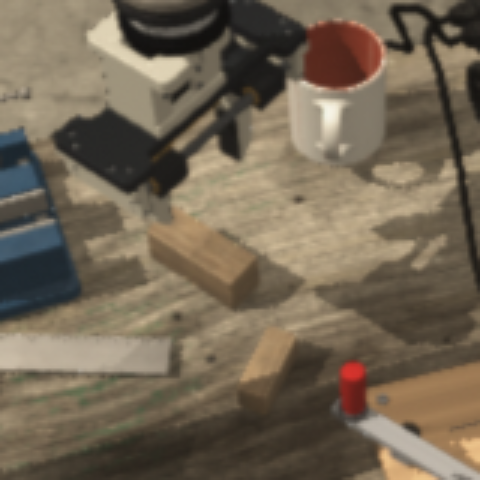

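Fingers sit above the block on both sides of its narrow width, with the mug clear of the path. Going down.

Request:
move_arm(rows=[[-3,6,-30,0.006,-0.5],[0,0,-30,0,-0.5],[0,0,-16,0,-0.5],[0,0,-10,0,-0.5],[0,0,0,0,-0.5],[0,0,0,0,1],[0,0,0,0,1],[0,0,0,0,1],[0,0,0,0,1],[0,0,0,0,1],[0,0,0,0,1]], newtons=20)

```text
time: 8.75
tool_pos: [0.4105, 0.3012, 0.0262]
tool_rot: [3.141, 0.0, 2.149]
contact_force: [0.3, -0.4, 4.0]
opening: 0.0347
grip_force: 20.0
```

Request:
move_arm(rows=[[0,0,30,0,1],[0,0,45,0,1],[0,0,45,0,1],[18,-24,12,-0.069,1],[18,-24,0,-0.069,1],[18,-24,0,-0.069,1],[18,-24,0,-0.069,1],[18,-24,0,-0.069,1],[18,-24,0,-0.069,1],[18,-24,0,-0.069,1],[18,-24,0,-0.069,1],[18,-24,0,-0.069,1]])

```text
time: 9.95
tool_pos: [0.5726, 0.084, 0.1575]
tool_rot: [-3.141, 0.0, 1.525]
contact_force: [0.0, -0.9, -0.2]
opening: 0.0349
grip_force: 20.0
```

Request:
move_arm(rows=[[0,0,0,0,1],[0,0,0,0,1],[0,0,0,0,1]])

```text
time: 10.25
tool_pos: [0.5715, 0.0857, 0.1576]
tool_rot: [-3.141, -0.0, 1.529]
contact_force: [-0.3, 1.0, -0.9]
opening: 0.0346
grip_force: 20.0
```

Request:
move_arm(rows=[[3,-3,0,0,1],[3.5,-3,-20,0,1],[0,0,-30,0,1],[0,0,-20,0,1],[0,0,-20,0,1],[0,0,-10,0,1],[0,0,-5,0,1],[0,0,-3,0,1],[0,0,0,0,1],[0,0,0,0,1]])

```text
time: 11.25
tool_pos: [0.5792, 0.0791, 0.0507]
tool_rot: [3.14, -0.0, 1.528]
contact_force: [0.7, -0.2, -0.3]
opening: 0.035
grip_force: 20.0
```

Run:
```python
from h import *
s=vision.read_camera("side")[:,:,::-1].copy()
o=monitor.observe();print(o["tool_pos"],o["tool_rot"],o["opening"],o["contact_force"])
cv2.imwrite("pics/place.png",cv2.resize(s[160:300,300:440],None,fx=4,fy=4,interpolation=cv2.INTER_CUBIC))
```

```text
[0.57926093 0.0790158  0.05067116] [ 3.13996201e+00 -5.85914455e-05  1.52786654e+00] 0.03450059492335452 [-0.10291128 -0.12165333 -0.07122179]
```

View pics/place.png

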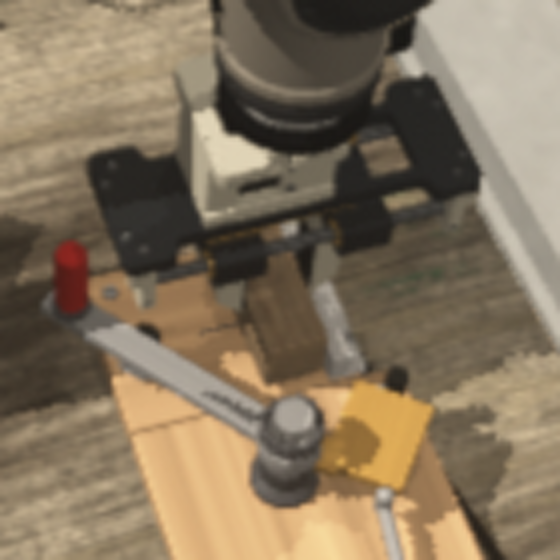

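Block is held in front of the fence. Its near end's lower corners are at crop (263,381) and (326,362). Checking its centring.

Run:
```python
from h import *
np.set_printoptions(precision=4,suppress=True)
f=lambda p,z:plane("side",np.array(p)/4+[299.6,159.6],z)
P=np.array([.5522,-.0193]);a=-.043;R=np.array([[np.cos(a),-np.sin(a)],[np.sin(a),np.cos(a)]])
for n,p,z in[("bl",(263,381),.0245),("br",(326,362),.0245),("tl",(258,346),.0605),("tr",(324,327),.0605),("scribe end",(203,332),.018),("scribe R",(243,323),.018)]:
    w=f(p,z);print(n,w,R.T@(w[:2]-P)*1000)
print("tcp",R.T@(monitor.observe()["tool_pos"][:2]-P)*1000)
# fence end reference from initial side picture
```

```text
bl [0.5611 0.0359 0.0245] [ 6.5646 55.5754]
br [0.5985 0.0359 0.0245] [43.8792 57.1209]
tl [0.5562 0.0378 0.0605] [ 1.5228 57.1708]
tr [0.5941 0.0373 0.0605] [39.4158 58.3352]
scribe end [0.5433 0.0802 0.018 ] [-13.1512  99.054 ]
scribe R [0.5667 0.0784 0.018 ] [10.2706 98.2664]
tcp [22.8096 99.3882]
```

Request:
move_arm(rows=[[-1.5,-2.5,0,0,1],[0,0,-3,0,1],[0,0,-2,0,1],[0,0,-1,0,1],[0,0,0,0,1]])

```text
time: 11.8
tool_pos: [0.5771, 0.0764, 0.0442]
tool_rot: [-3.142, 0.0, 1.528]
contact_force: [-1.6, -0.3, 4.5]
opening: 0.0346
grip_force: 20.0
```

Seated (4.5 N up). Release slightly, lift straight up, then move clear to look.

Request:
move_arm(rows=[[0,0,0,0,0.1],[0,0,0,0,0],[0,0,0,0,0],[0,0,0,0,0],[0,0,20,0,0],[0,0,40,0,0],[0,0,40,0,0],[0,0,20,0,1],[-30,-30,0,0,1],[-30,-30,0,0,1],[-30,-30,0,0,1],[0,-30,0,0,1]])

```text
time: 13.0
tool_pos: [0.4835, -0.0437, 0.1638]
tool_rot: [-3.139, -0.001, 1.528]
contact_force: [1.5, 0.7, 0.8]
opening: 0.0108
grip_force: 0.0
```

Run:
```python
from h import *
s=vision.read_camera("side")[:,:,::-1].copy();t=vision.read_camera("top")[:,:,::-1].copy()
o=monitor.observe();print(o["tool_pos"],o["tool_rot"],o["opening"],o["contact_force"])
a=cv2.resize(t[175:255,275:375],None,fx=4,fy=4,interpolation=cv2.INTER_CUBIC);b=cv2.resize(s[190:290,300:400],None,fx=4,fy=4,interpolation=cv2.INTER_CUBIC)
q=np.zeros((400,800,3),np.uint8);q[:320,:400]=a;q[:,400:]=b;cv2.imwrite("pics/placed.png",q)
```

```text
[ 0.48690416 -0.04623685  0.16423664] [3.14052216e+00 1.05842089e-03 1.52443978e+00] 0.002930519480682005 [-0.23021838  0.69126147  0.82161166]
```

View pics/placed.png

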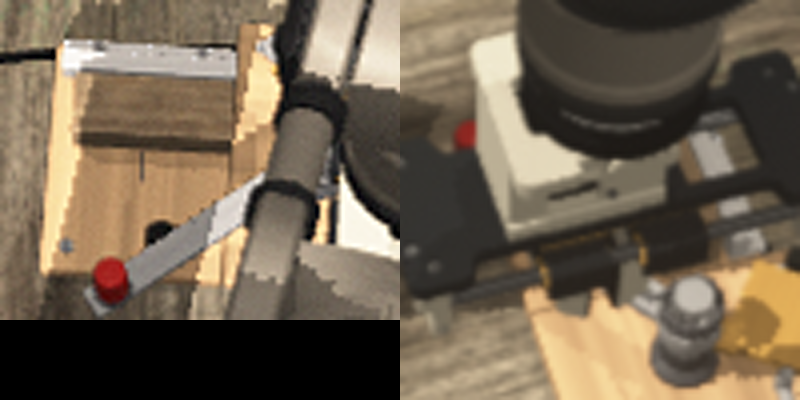

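Top view: block in front of the fence, its face spans crop x ≈ 80–231, and the scribed line is at x ≈ 141, so it looks a few mm off toward −y. Measuring with profiles.

Run:
```python
from h import *
np.set_printoptions(precision=1,suppress=True,linewidth=200)
t=np.mean([vision.read_camera("top").astype(float) for _ in range(3)],0)
t8=t.astype(np.uint8);cv2.imwrite("pics/t1.png",t8[:,:,::-1])
P=np.array([.5522,-.0193]);a=-.043;R=np.array([[np.cos(a),-np.sin(a)],[np.sin(a),np.cos(a)]])
c=vision.get_calibration("top");K,T=c["K"],c["T"]
def px(x,y,z):
    w=np.r_[P+R@[x,y],z];q=(w-T[:3,3])@T[:3,:3]*[1,-1,-1];q=K@q;return q[:2]/q[2]
def prof(xs,ys,z):  # mean over xs along ys (mm)
    g=np.array([[px(x/1e3,y/1e3,z) for y in ys] for x in xs],np.float32)
    return cv2.remap(t.astype(np.float32),g[...,0],g[...,1],1).mean(0)
ys=np.arange(40,66,1.);print("near end top z54");print(np.c_[ys,prof(range(8,34,3),ys,.054)].T)
ys=np.arange(134,158,1.);print("far end");print(np.c_[ys,prof(range(8,34,3),ys,.054)].T)
ys=np.arange(90,112,1.);print("scribe");print(np.c_[ys,prof(range(-20,-9,2),ys,.018)].T)
ys=np.arange(40,62,1.);print("fence near");print(np.c_[ys,prof(range(47,58,2),ys,.04)].T[:2])
ys=np.arange(140,162,1.);print("fence far");print(np.c_[ys,prof(range(47,58,2),ys,.04)].T[:2])
```

```text
near end top z54
[[ 40.   41.   42.   43.   44.   45.   46.   47.   48.   49.   50.   51.   52.   53.   54.   55.   56.   57.   58.   59.   60.   61.   62.   63.   64.   65. ]
 [236.3 236.4 237.4 237.9 236.5 233.  220.4 200.8 184.5 163.  137.3 114.2 113.7 125.  130.  127.4 126.6 127.2 127.9 127.8 127.8 128.7 130.1 131.  130.6 130.2]
 [203.6 203.9 204.8 204.1 200.4 194.9 181.4 160.8 145.6 126.9 106.2  88.4  89.7 100.2 104.7 102.8 102.1 102.6 103.2 103.1 102.7 103.4 104.7 105.6 105.5 105.2]
 [149.5 149.6 150.3 149.4 145.9 141.4 131.1 115.3 104.   90.3  75.7  63.7  65.9  74.7  78.5  76.9  76.2  76.5  77.   77.   76.8  77.1  77.6  78.   78.1  77.9]]
far end
[[134.  135.  136.  137.  138.  139.  140.  141.  142.  143.  144.  145.  146.  147.  148.  149.  150.  151.  152.  153.  154.  155.  156.  157. ]
 [149.5 164.3 174.9 186.9 193.8 198.9 209.1 222.6 235.2 245.2 249.9 249.5 248.6 248.3 248.3 248.5 248.1 244.2 229.1 195.5 158.1 143.4 149.2 152.8]
 [122.  134.7 143.3 153.1 158.7 163.  171.4 183.3 199.1 216.7 225.8 224.9 222.9 221.8 221.1 220.4 217.8 208.9 189.8 160.1 132.6 124.3 130.5 133.
[... 561 characters left out ...]
]
 [104.4 104.  103.7 103.4 102.9 102.6 102.5 103.1 103.6 103.4  96.9  90.   90.5  94.4  95.8  93.   91.7  94.1  96.5  98.   99.2  99.6]]
fence near
[[ 40.   41.   42.   43.   44.   45.   46.   47.   48.   49.   50.   51.   52.   53.   54.   55.   56.   57.   58.   59.   60.   61. ]
 [249.4 249.7 244.  233.5 215.4 196.8 182.9 179.8 176.4 160.9 142.9 152.6 180.2 197.6 195.5 193.9 193.4 192.8 190.8 187.6 186.6 190.3]]
fence far
[[140.  141.  142.  143.  144.  145.  146.  147.  148.  149.  150.  151.  152.  153.  154.  155.  156.  157.  158.  159.  160.  161. ]
 [230.7 234.2 236.4 236.9 237.4 237.8 238.5 239.9 243.4 246.1 241.6 236.5 229.4 221.  162.6  93.7  64.9  71.2  77.1  77.8  77.9  79.2]]
```

Request:
move_arm(rows=[[-20,-40,0,0,1],[-20,-40,0,0,1],[-20,-40,0,0,1],[0,-40,0,0,1],[0,-20,0,0,1],[0,0,0,0,1]])

```text
time: 13.85
tool_pos: [0.4278, -0.2251, 0.1637]
tool_rot: [3.141, 0.001, 1.526]
contact_force: [-0.8, 1.0, -0.7]
opening: 0.0003
grip_force: 0.0
```

Run:
```python
from h import *
np.set_printoptions(precision=0,suppress=True,linewidth=220)
P=np.array([.5522,-.0193]);a=-.043;R=np.array([[np.cos(a),-np.sin(a)],[np.sin(a),np.cos(a)]])
out=[]
for n in("top","side"):
    t=np.mean([vision.read_camera(n).astype(np.float32) for _ in range(3)],0)[:,:,::-1]
    c=vision.get_calibration(n);K,T=c["K"],c["T"]
    def px(x,y,z):
        w=np.r_[P+R@[x,y],z];q=(w-T[:3,3])@T[:3,:3]*[1,-1,-1];q=K@q;return q[:2]/q[2]
    # orthophoto, 2.5 px/mm, y 30..170 (cols), x -30..65 (rows) for base plane and block-top plane
    for z in(.018,.054):
        g=np.array([[px(x/1e3,y/1e3,z) for y in np.arange(30,170,.4)] for x in np.arange(65,-30,-.4)],np.float32)
        m=cv2.remap(t,g[...,0],g[...,1],cv2.INTER_CUBIC).clip(0,255).astype(np.uint8)
        for y in range(30,170,10): cv2.line(m,(int((y-30)/.4),0),(int((y-30)/.4),8 if y%50 else 16),(255,0,255),1)
        out.append(cv2.resize(m,(390,264)))
cv2.imwrite("pics/ortho.png",np.vstack([np.hstack(out[:2]),np.hstack(out[2:])]))
print(monitor.observe()["tool_pos"])
```

```text
[ 0. -0.  0.]
```

View pics/ortho.png

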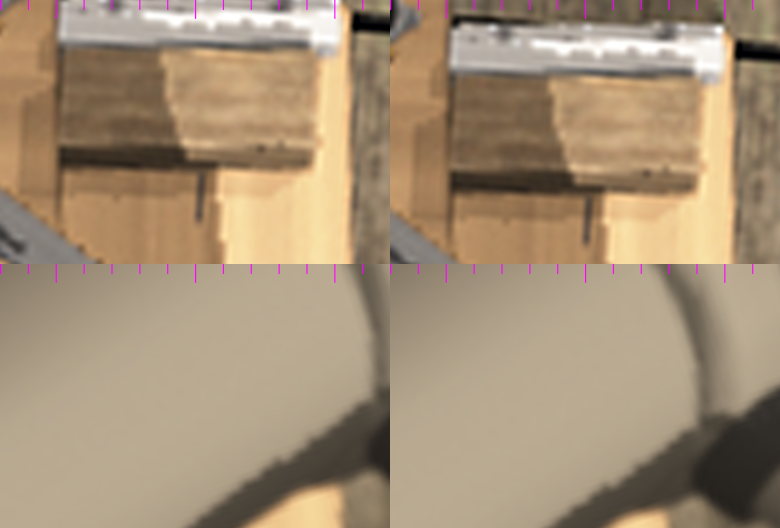

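Orthophoto (top view, 2.79 px/mm): block spans x = 60–311 and the scribed line is at 200, so the block is about 5 mm short toward +y. I'll regrip and shift it 5 mm.

Request:
move_arm(rows=[[10,30,0,0,0],[15,30,0,0,0],[15,30,0,0,0],[15,30,0,0,0],[15,30,0,0,0],[15,30,0,0,0],[15,30,0,0,0],[15,30,0,0,0],[15,30,0,0,0],[15,30,0,0,0],[0,0,0,0,0],[0,0,0,0,0]])

```text
time: 15.35
tool_pos: [0.5717, 0.0778, 0.1636]
tool_rot: [-3.141, 0.0, 1.531]
contact_force: [-0.1, -0.0, -0.4]
opening: 0.0458
grip_force: 0.0
```

Request:
move_arm(rows=[[5.5,-1.5,0,-0.002,-0.1],[0,0,-40,0,-0.1],[0,0,-40,0,-0.1],[0,0,-20,0,-0.1],[0,0,-12,0,-0.1],[0,0,-6,0,-0.1],[0,0,0,0,-0.1],[0,0,0,0,1],[0,0,0,0,1],[0,0,0,0,1],[0,0,0,0,1],[0,0,0,0,1]])

```text
time: 16.55
tool_pos: [0.5784, 0.075, 0.047]
tool_rot: [3.139, 0.0, 1.526]
contact_force: [-0.4, -0.9, 5.7]
opening: 0.0349
grip_force: 20.0
```

Request:
move_arm(rows=[[0,0,3,0,1],[-0.5,2.5,0,0,1],[-0.5,2.5,0,0,1],[0,0,0,0,1],[0,0,-2,0,1],[0,0,-1.5,0,1],[0,0,0,0,1]])

```text
time: 17.25
tool_pos: [0.5767, 0.0802, 0.0469]
tool_rot: [3.141, -0.0, 1.526]
contact_force: [-4.4, 1.6, 13.9]
opening: 0.0347
grip_force: 20.0
```

Request:
move_arm(rows=[[0,0,0.5,0,0.1],[0,0,0,0,0],[0,0,0,0,0],[0,0,0,0,0],[0,0,20,0,0],[0,0,40,0,0],[0,0,40,0,0],[0,0,17,0,1],[-15,-30,0,0,1],[-15,-30,0,0,1],[-15,-30,0,0,1],[-15,-30,0,0,1]])

```text
time: 18.45
tool_pos: [0.516, -0.041, 0.1627]
tool_rot: [-3.142, 0.0, 1.526]
contact_force: [-0.5, -0.2, 0.1]
opening: 0.0102
grip_force: 0.0
```

Request:
move_arm(rows=[[-15,-30,0,0,1],[-15,-30,0,0,1],[-15,-30,0,0,1],[-15,-30,0,0,1],[-15,-30,0,0,1],[-15,-30,0,0,1],[0,0,0,0,1]])

```text
time: 19.15
tool_pos: [0.4254, -0.2229, 0.1628]
tool_rot: [-3.141, 0.001, 1.522]
contact_force: [-0.0, 0.7, 0.2]
opening: 0.0004
grip_force: 0.0
```

```bash
cat > meas.py <<'E'
from h import *
np.set_printoptions(precision=0,suppress=True,linewidth=220)
P=np.array([.5522,-.0193]);a=-.043;R=np.array([[np.cos(a),-np.sin(a)],[np.sin(a),np.cos(a)]])
t=np.mean([vision.read_camera("top").astype(np.float32) for _ in range(3)],0)
c=vision.get_calibration("top");K,T=c["K"],c["T"]
def px(x,y,z):
    w=np.r_[P+R@[x,y],z];q=(w-T[:3,3])@T[:3,:3]*[1,-1,-1];q=K@q;return q[:2]/q[2]
def prof(xs,ys,z):
    g=np.array([[px(x/1e3,y/1e3,z) for y in ys] for x in xs],np.float32)
    return cv2.remap(t,g[...,0],g[...,1],1).mean(0).mean(1)
for n,xs,ys,z in[("near",range(10,32,3),np.arange(44,66,1.),.054),("far",range(10,32,3),np.arange(134,158,1.),.054),("scribe",range(-18,-9,2),np.arange(92,110,1.),.018)]:
    print(n);print(np.c_[ys,prof(xs,ys,z)].T)
ys=np.arange(-10,60,2.);g=np.array([[px(x/1e3,y/1e3,.054) for x in ys] for y in range(70,130,5)],np.float32)
print("x profile");print(np.c_[ys,cv2.remap(t,g[...,0],g[...,1],1).mean(0).mean(1)].T)
E
python3 meas.py; python3 but.py|head -1
```

```text
near
[[ 44.  45.  46.  47.  48.  49.  50.  51.  52.  53.  54.  55.  56.  57.  58.  59.  60.  61.  62.  63.  64.  65.]
 [132. 127. 123. 121. 117. 112. 102.  93. 102. 120. 129. 126. 120. 110. 101.  98.  96.  96.  97.  97.  97.  96.]]
far
[[134. 135. 136. 137. 138. 139. 140. 141. 142. 143. 144. 145. 146. 147. 148. 149. 150. 151. 152. 153. 154. 155. 156. 157.]
 [150. 150. 151. 152. 151. 151. 151. 150. 150. 151. 153. 161. 170. 182. 196. 203. 203. 196. 180. 153. 126. 115. 121. 124.]]
scribe
[[ 92.  93.  94.  95.  96.  97.  98.  99. 100. 101. 102. 103. 104. 105. 106. 107. 108. 109.]
 [140. 139. 138. 137. 136. 136. 137. 137. 124. 110. 113. 123. 128. 124. 123. 134. 146. 171.]]
x profile
[[-10.  -8.  -6.  -4.  -2.   0.   2.   4.   6.   8.  10.  12.  14.  16.  18.  20.  22.  24.  26.  28.  30.  32.  34.  36.  38.  40.  42.  44.  46.  48.  50.  52.  54.  56.  58.]
 [139. 138. 121.  75.  72.  81.  98. 127. 127. 121. 121. 131. 139. 139. 132. 129. 136. 136. 135. 136. 141. 139. 136. 129.  98. 139. 175. 179. 202. 227. 215. 168. 167. 130.  88.]]Traceback (most recent call last):
  File "but.py", line 4, in <module>
    ys,d=blob(s,(22,145,100),(34,255,255),(390,295,420,330))
         ~~~~^^^^^^^^^^^^^^^^^^^^^^^^^^^^^^^^^^^^^^^^^^^^^^^
  File "h.py", line 15, in blob
    c=max(cv2.findContours(k,0,2)[0],key=cv2.contourArea);M=cv2.moments(c)
ValueError: max() iterable argument is empty
```

Centred within about 1 mm (57–147, scribe 101.4). Now the button, with the gripper turned 90° so the shut fingers fit between the black rails.

Request:
move_arm(rows=[[13,9,0,-0.14,1],[13,9,0,-0.14,1],[13,9,0,-0.14,1],[13,9,0,-0.14,1],[13,9,0,-0.14,1],[13,9,0,-0.14,1],[13,9,0,-0.14,1],[13,9,0,-0.14,1],[13,9,0,-0.14,1],[13,9,0,-0.14,1],[13,6,0,-0.14,1],[0,0,0,0,1]])

```text
time: 20.6
tool_pos: [0.571, -0.122, 0.1626]
tool_rot: [-3.141, -0.0, -0.012]
contact_force: [-0.9, 0.2, -0.1]
opening: 0.0002
grip_force: 0.0
```

Request:
move_arm(rows=[[5,-3,-20,0,1],[0,0,-30,0,1],[0,0,-25,0,1],[0,0,-15,0,1],[0,0,-8,0,1],[0,0,0,0,1]])

```text
time: 21.2
tool_pos: [0.5739, -0.1265, 0.0639]
tool_rot: [-3.141, 0.002, -0.011]
contact_force: [0.2, -0.1, 0.3]
opening: 0.0004
grip_force: 0.0
```

Request:
move_arm(rows=[[0,0,-3,0,1],[0,0,-3,0,1],[0,0,-3,0,1],[0,0,0,0,1]])

```text
time: 21.6
tool_pos: [0.5749, -0.1271, 0.0561]
tool_rot: [3.141, -0.001, -0.014]
contact_force: [-0.1, 0.1, -0.8]
opening: 0.0005
grip_force: 0.0
```

Request:
move_arm(rows=[[1,1.5,-2,0,1],[0,0,-2,0,1],[0,0,0,0,1]])

```text
time: 21.9
tool_pos: [0.5756, -0.1253, 0.0516]
tool_rot: [-3.141, 0.0, -0.014]
contact_force: [-0.2, 0.3, 0.1]
opening: 0.0006
grip_force: 0.0
```

Request:
move_arm(rows=[[0,0,-2,0,1],[0,0,0,0,1]])

```text
time: 22.1
tool_pos: [0.5754, -0.1253, 0.0493]
tool_rot: [-3.141, 0.001, -0.014]
contact_force: [-0.8, 0.4, 0.7]
opening: 0.0001
grip_force: 0.0
```

Run:
```python
from h import *
s=vision.read_camera("side")[:,:,::-1].copy();t=vision.read_camera("top")[:,:,::-1].copy()
for n,i,r in(("side",s,(270,180,365,300)),("top",t,(270,180,330,270))):
    try:
        p,_=blob(i,(0,130,40),(8,255,255),r);print(n,p,plane(n,p,.09))
    except Exception as e:print(n,e)
```

```text
side max() iterable argument is empty
top max() iterable argument is empty
```

Request:
move_arm(rows=[[0,0,-2,0,1],[0,0,0,0,1]])

```text
time: 22.4
tool_pos: [0.5759, -0.1256, 0.0479]
tool_rot: [3.141, -0.0, -0.014]
contact_force: [-0.1, -0.6, 3.4]
opening: 0.0007
grip_force: 1.5
```

Request:
move_arm(rows=[[0,0,-2,0,1],[0,0,0,0,1]])

```text
time: 22.6
tool_pos: [0.5759, -0.1256, 0.0459]
tool_rot: [3.141, -0.001, -0.014]
contact_force: [0.1, -0.7, 3.2]
opening: 0.0006
grip_force: 1.7
```

Request:
move_arm(rows=[[0,0,-2,0,1],[0,0,0,0,1]])

```text
time: 22.8
tool_pos: [0.5759, -0.1256, 0.0438]
tool_rot: [3.141, -0.0, -0.014]
contact_force: [0.4, 0.8, 4.3]
opening: 0.0002
grip_force: 1.9
```

Request:
move_arm(rows=[[0,0,-2,0,1],[0,0,0,0,1]])

```text
time: 23.0
tool_pos: [0.576, -0.1256, 0.0429]
tool_rot: [3.141, -0.001, -0.014]
contact_force: [-2.2, 0.7, 10.5]
opening: 0.0005
grip_force: 5.3
```

Request:
move_arm(rows=[[0,0,-2,0,1],[0,0,0,0,1]])

```text
time: 23.2
tool_pos: [0.5762, -0.1257, 0.0425]
tool_rot: [3.141, -0.002, -0.014]
contact_force: [-5.7, 1.6, 21.6]
opening: 0.0006
grip_force: 10.8
```

Solid at about 43 mm, i.e. 15 mm below the popped-up height, so the release came on the way down. I'll lift, move clear and check.

Request:
move_arm(rows=[[0,0,10,0,1],[0,0,40,0,1],[0,0,40,0,1],[0,0,40,0,1],[-30,-30,0,0,1],[-40,-30,0,0,1],[-40,-30,0,0,1],[-40,-10,0,0,1],[0,0,0,0,1],[0,0,0,0,1]])

```text
time: 24.2
tool_pos: [0.4253, -0.2259, 0.1698]
tool_rot: [-3.142, -0.0, -0.016]
contact_force: [0.3, -0.9, 0.0]
opening: 0.0002
grip_force: 0.0
```

```bash
python3 meas.py
python3 - <<'E'
from h import *
s=vision.read_camera("side")[:,:,::-1].copy();t=vision.read_camera("top")[:,:,::-1].copy()
for n,i,r in(("side",s,(270,180,385,300)),("top",t,(270,180,330,270))):
    try:
        p,_=blob(i,(0,130,40),(8,255,255),r);q=plane(n,p,.09);print(n,p,np.round(q,4),"ang",np.arctan2(q[1]+.0193,q[0]-.5522)-np.pi/2+.043)
    except Exception as e:print(n,e)
a=cv2.resize(t[170:260,270:420],None,fx=5,fy=5,interpolation=cv2.INTER_CUBIC);cv2.imwrite("pics/final.png",a)
print(monitor.observe()["tool_pos"])
E
```

```text
near
[[ 44.  45.  46.  47.  48.  49.  50.  51.  52.  53.  54.  55.  56.  57.  58.  59.  60.  61.  62.  63.  64.  65.]
 [121. 118. 118. 118. 114. 108.  99.  92. 102. 120. 127. 121. 113. 106. 101.  99.  97.  97.  98.  98.  98.  98.]]
far
[[134. 135. 136. 137. 138. 139. 140. 141. 142. 143. 144. 145. 146. 147. 148. 149. 150. 151. 152. 153. 154. 155. 156. 157.]
 [ 92.  92.  91.  90.  91.  92.  98. 108. 125. 139. 151. 162. 168. 178. 194. 204. 205. 197. 181. 154. 127. 116. 122. 125.]]
scribe
[[ 92.  93.  94.  95.  96.  97.  98.  99. 100. 101. 102. 103. 104. 105. 106. 107. 108. 109.]
 [105. 104. 105. 104. 104. 105. 110. 115. 125. 136. 146. 154. 166. 179. 188. 190. 191. 193.]]
x profile
[[-10.  -8.  -6.  -4.  -2.   0.   2.   4.   6.   8.  10.  12.  14.  16.  18.  20.  22.  24.  26.  28.  30.  32.  34.  36.  38.  40.  42.  44.  46.  48.  50.  52.  54.  56.  58.]
 [167. 168. 167. 148. 135.  73.  46.  43.  61. 103. 135. 128. 121. 121. 131. 140. 137. 130. 128. 131. 131. 131. 134. 138. 133. 137. 148. 165. 179. 181. 180. 169. 169. 131.  89.]]
side [nan nan] [nan nan nan] ang nan
top [291.51048951 212.12820513] [0.5416 0.1217 0.09  ] ang 0.11770871456084293
[ 0.42662761 -0.22508577  0.16962297]h.py:16: RuntimeWarning: invalid value encountered in divide
  return np.array([M["m10"],M["m01"]])/M["m00"],c
```

View pics/final.png

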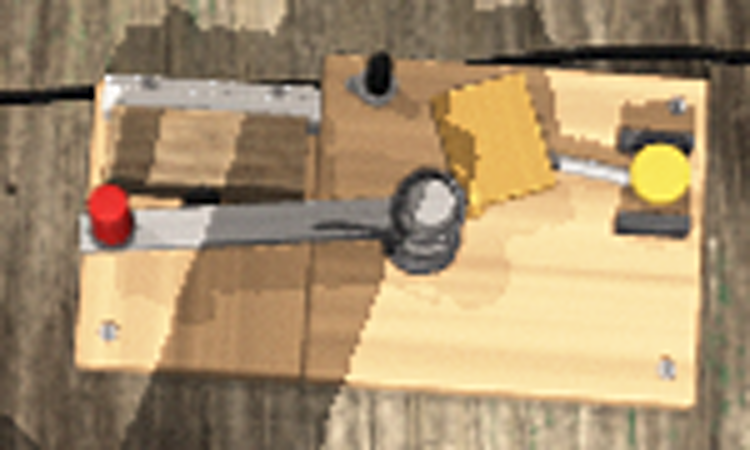

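The block (crop x ≈ 105–308) is tight against the fence, with the jaw at 0.118 rad (0.12 expected). The arm is clear, so I'm handing in.

```bash
python3 -c "
from cell import workorder
print(workorder.hand_in())"
```

```text
the job is handed in; nothing more can be done
None
```

The job is handed in: the pine block is clamped tight against the fence, about 1 mm off the scribed line as last measured just before clamping, with the jaw at 0.118 rad (0.12 expected) and the arm clear; I regripped the block once to move it 5 mm, and pushed the button on to its solid stop at about 22 N.

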